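# Dispense one bottle cap and slide it to the ready pad

### The job

Press the blue plunger of the cap dispenser all the way down, just once, so that a single yellow cap comes out, and let the plunger come back up. Then nudge that cap across the deck with the fingertips until it lies flat and wholly on the green pad. Do not pick up or tip the cap, keep the other caps in the dispenser, and leave the bottles and other things around as they are.

Things in the scene. Friction and masses are not known exactly. Their poses are not given: they have to be found in the camera images.
- dispenser: the fixed cap dispenser: clear upright cap magazine (42 x 45 mm, 66 mm tall), behind it a grey housing (x 0.025 to 0.100, y +-0.035, 74 mm tall) with the plunger. Origin on the table, under the magazine's axis; x points from magazine to housing, z up
- outlet (a point): where an ejected cap comes to lie, on the deck in front of the magazine, at x -0.050, y 0, z 0.008 of the dispenser (up to 40 mm farther, against the lip, if the plunger is struck fast). The flat deck, top at z 0.008, spans dispenser x -0.110 to 0.025, y -0.135 to 0.135; a lip 6 mm high, 4 mm thick runs along its x -0.110 edge
- plunger (a joint): travel of the plunger: 0 is up, 0.024 m is fully down. A spring returns it (3.5 N at the top, 7.5 N at the bottom). It drives a slide that pushes out the lowest cap; when it is up again the next cap drops, and a second press would eject that one
- plunger_top (a point): centre of the top face of the blue plunger knob, 36 mm across, at 118 mm height when up; it stands at x +0.070, y 0 in the dispenser's frame and is pressed straight down
- cap0: the lowest yellow cap in the magazine, the one that is ejected: a disc 34 mm across, 14 mm high, 10 to 17 g; origin at the centre of its underside, z up
- green_pad: green square, 64 x 64 mm, painted flat on the deck (nothing sticks up), to one side of the outlet; origin at its centre, axes along the dispenser's
- red_pad: red square (reject pad), same size, on the other side of the outlet; which side is which varies
- cap1: yellow cap number 1 above the lowest one in the magazine, same size; origin at the centre of its underside
- cap2: yellow cap number 2 above the lowest one in the magazine, same size; origin at the centre of its underside
- cap3: yellow cap number 3 above the lowest one in the magazine, same size; origin at the centre of its underside
- bottle_a: bystander, to be left alone: upright amber bottle with yellow cap, 69 mm across, 190 mm tall, standing on the table beside the dispenser; origin at its underside
- bottle_b: bystander, to be left alone: upright amber bottle with yellow cap, 69 mm across, 190 mm tall, standing on the table beside the dispenser; origin at its underside
- bottle_c: bystander, to be left alone: upright green glass bottle with cork, 69 mm across, 190 mm tall; origin at its underside
- heat_gun: bystander, to be left alone: blue heat gun lying on its side: barrel 200 mm long along its x, 68 mm high, black handle to its -y; origin at its underside
- label_stack: bystander, to be left alone: stack of paper labels, 90 x 70 mm, 24 mm high; origin at its underside
- brush: bystander, to be left alone: hand brush lying along its own x; origin at its underside
- glue_jar: bystander, to be left alone: closed jar, 64 mm across, 75 mm high; origin at its underside

How it is judged:
By the outcome, as a careful person would: the job done as asked, in the order asked, and still so for the second after the job is handed in, with the robot touching nothing.
It also fails if it takes over 48 s, if anything falls off the work surface, if the arm or the gripper's body presses on something with over 40 N, if the wrist force passes 120 N, or if a joint passes its speed limit or range.

### The arm

A 6-joint arm with a two-finger parallel gripper is mounted at the origin on the work surface. World frame = base frame: x ahead of the robot, y to its left, z up, the work surface at z = 0. Lengths are in m, angles in rad, forces in N, time in s.
With the tool pointing down it reaches from about 0.375 to 0.975 m from the base axis. Payload 3.8 kg.
Tool frame: the origin (TCP) lies midway between the tips of the shut fingers; the grasp point (between the pads) lies 19 mm behind it; z points along the fingers, y is the line along which they close (so a half turn about z gives the same grasp; the last joint's range is limited). The gripper opens to 85 mm and grips with 20 to 120 N. Pads are 22 mm wide; open, the fingers measure 114 mm over their backs; the gripper's body (76 mm by 85 mm) begins 54 mm behind the grasp point. The pads swing forward as they close: fully open they stand 13 mm farther back than shut.
Start: joints at [1.282, 0.264, 1.604, -0, 1.274, -0.037], TCP at [0.168, 0.654, 0.231] pointing down, gripper open.
Joint ranges: [-2.63, 2.63], [-0.94, 2.18], [0.31, 2.57], [-1.31, 4.45], [0, 2.66], [-2.55, 2.55]. Speed limits (rad/s): [2.57, 2.57, 3.14, 3.14, 3.14, 3.14].

### API

Orientations are given as a rotation vector (axis times angle).
In Python, from workcell import bot gives the robot as it stands.
- The arm moves only by the tool step_arm, never from a script. Its argument "motion" is a list of rows, each a list of 5 numbers: the finger opening in cm, from 0 to 8.54, then the shift along the tool's x, y, z in cm, then the turn about the tool's z in degrees. In form: [[claw, dx, dy, dz, twist], ...]. A call has 1 to 20 rows; each row is the pose to reach, as a shift and turn from the pose commanded when the call began, along the tool's axes at that moment; what a row does not reach only later rows make up. A row lasts 1/10 s, in which the tool goes at most 50 mm and 8.59 degrees, less where a joint would pass 70% of its speed; a pose out of reach is approached as far as the arm can. A call with a gripper value outside its range is refused whole. The fingers move at their own pace and stop on an object; "force" is the grip in N (left out, the last holds). Time passes only in rows, so rows that repeat a pose let the fingers close. It gives the time, the measured TCP pose, the force, the opening and the grip force at its end, in the units of the state.
- bot.read_state(): the state, without advancing time (a new reading comes with each control period).
- bot.read_camera(name): name is "side" or "top"; returns (picture, depth): 480x640x3 uint8, red, green, blue; 480x640 float32, m along the optical axis (not along the pixel's ray), 0 where there is no reading.
- bot.calibration(name): a dict with "mtx" (3x3 intrinsics, pixels), "origin" and "orientation" of the camera in the world. Camera axes: x right, y up, looking along -z (the intrinsics and any distortion apply to the point x, -y, -z); pixel columns grow to the right and rows downward; lengths in m; the calibration is good to about 2 mm. A picture is of the moment at which its call begins. calibration takes no time and is no camera call.
- bot.finish_job(): hands the job in; it is judged then, once.
The state is a dict: "time": time; "q": joint angles; "joint_vel": joint speeds; "joint_torque": joint torques, N m; "tool_pos": TCP position; "tcp_rot": TCP orientation; "wrist_force": force on the tool from outside, world axes, zero at the start; "torque": the same for the moment, N m; "width": opening from 0.0 (shut) to 1.0 (fully open); "grip_force": force on a finger pad.
Only numpy, scipy, OpenCV 4.12 (cv2) and the standard library are available. Lean on these libraries where they do the work, as an engineer would, in place of code of your own. Each camera call takes 0.05 s, during which the arm holds its last target. There are 200 camera calls.

## Working session

There is one attempt and no reset: what is moved stays moved. The work goes in short steps, Python scripts to look and compute and a tool call to move; the robot and the scene stay as the last step left them, time stands still between calls to the robot, and variables do not carry over. Pictures are saved under pics/ and viewed, at most 10 in all, crops included, and the job is handed in when it is done.

Besides the shell and the picture viewer there is one more tool, called after "Request:" as a command line: name --pt "numbers of a row" for each row, then --argument value for the rest. step_arm: Moves the arm, as the interface text tells. Its arguments: {"type":"object","properties":{"motion":{"type":"array","items":{"type":"array","items":{"type":"number"}}},"force":{"type":"number"}},"required":["motion"]}

```bash
mkdir -p pics; cat > h.py <<'E'
import numpy as np, cv2
from scipy.spatial.transform import Rotation as R
from workcell import bot
def cam(n):
    p,d=bot.read_camera(n); c=bot.calibration(n); return p,d,c
def rot(c):
    o=np.array(c["orientation"],float)
    return o if o.shape==(3,3) else R.from_rotvec(o).as_matrix()
def world(d,c):
    K=np.array(c["mtx"]); v,u=np.mgrid[:480,:640]
    P=np.stack([(u-K[0,2])/K[0,0]*d,-(v-K[1,2])/K[1,1]*d,-d],-1)
    return P@rot(c).T+np.array(c["origin"])
def save(n,p): cv2.imwrite(f"pics/{n}.png",p[:,:,::-1])
E
python3 - <<'E'
from h import *
s=bot.read_state(); print(s["time"],s["tool_pos"],s["tcp_rot"],s["wrist_force"])
for n in("top","side"):
    p,d,c=cam(n); save(n+"0",p); print(n,c); np.savez(f"{n}0.npz",p=p,d=d,w=world(d,c))
E
```

```text
0.0 [0.16797239 0.65299822 0.22994416] [-0.39446483 -3.11634816  0.00353814] [ 0.19615336 -0.09449235 -0.52879177]
top {'mtx': array([[555.48817177,   0.        , 317.44998465],
       [  0.        , 555.48817177, 240.68419786],
       [  0.        ,   0.        ,   1.        ]]), 'origin': array([0.17703666, 0.02354182, 1.5952946 ]), 'orientation': array([ 0.15882037, -0.15705359, -1.51729415])}
side {'mtx': array([[570.54206335,   0.        , 319.49669108],
       [  0.        , 570.54206335, 232.97104953],
       [  0.        ,   0.        ,   1.        ]]), 'origin': array([-0.16497062, -0.94385927,  1.02293541]), 'orientation': array([ 0.86624089, -0.26178262, -0.56210135])}
```

View pics/top0.png

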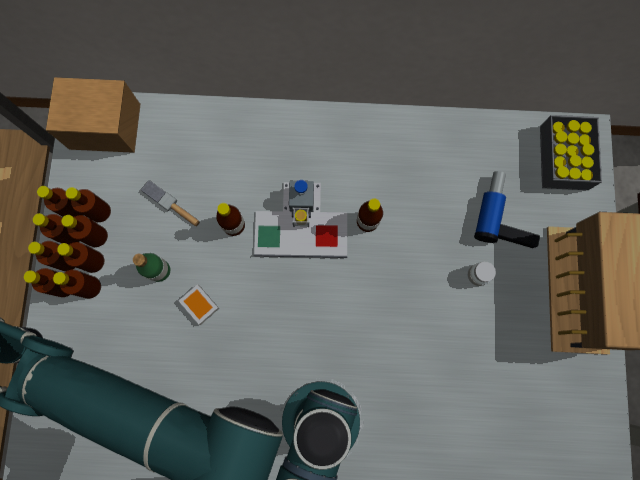

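View pics/side0.png

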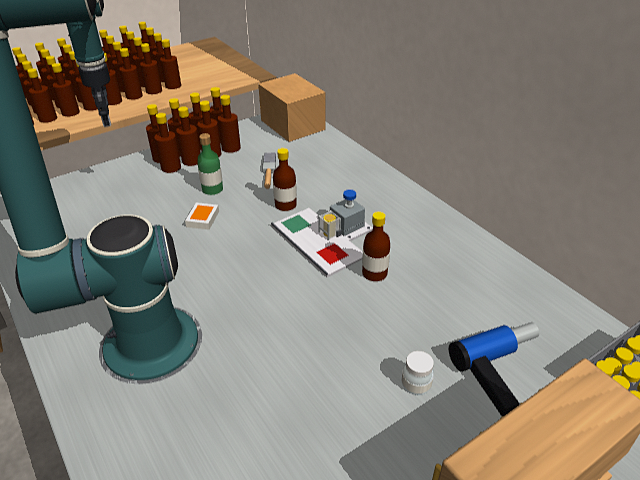

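The top view shows the plunger at (301,186), the magazine at (301,215), green pad at (269,236), red pad at (327,236), and bottles at (230,218) and (370,214). In the side view the plunger is at (349,195).

```bash
python3 - <<'E'
from h import *
for n in("top","side"):
    z=np.load(n+"0.npz"); p=z["p"].astype(int);w=z["w"];r,g,b=p[...,0],p[...,1],p[...,2]
    roi=(w[...,0]>.4)&(w[...,0]<.9)&(abs(w[...,1])<.3)
    for k,m in dict(green=(g>r+40)&(g>b+20)&(w[...,2]<.03),red=(r>g+100)&(r>b+100)&(w[...,2]<.03),blue=(b>r+60)&(b>g+30)&(w[...,2]>.09),
       yel=(r>130)&(g>110)&(b<90)&(w[...,2]<.1),bot=(r>b+20)&(w[...,2]>.1)&(w[...,2]<.3),deck=(w[...,2]>.004)&(w[...,2]<.014),house=(w[...,2]>.066)&(w[...,2]<.082)&(abs(r-b)<40)).items():
        m=m&roi; q=w[m]
        if len(q): 
            rc=cv2.minAreaRect((q[:,:2]*1000).astype(np.float32)); print(n,k,len(q),np.median(q,0).round(4),np.round(rc[0],1),np.round(rc[1],1),round(rc[2],1))
            if k=="bot":
                for sgn in(1,-1):
                    qq=q[q[:,1]*sgn>(.05*sgn)]; print("  ",sgn,qq.min(0).round(3),qq.max(0).round(3))
E
```

```text
top green 401 [0.5072 0.1774 0.0081] [508.4 176.8] [59.6 61.2] 3.5
top red 237 [0.5066 0.0088 0.0076] [510.2   8.6] [41.4 58.4] 2.9
top blue 128 [0.6323 0.0863 0.1168] [633.6  86.7] [32.6 34.8] 35.4
top yel 103 [0.5633 0.0851 0.0635] [564.7  84.4] [31.2 31.3] 58.5
top bot 877 [ 0.5483 -0.0826  0.1312] [553.2  79.8] [ 58.  444.2] 4.3
   1 [0.509 0.25  0.1  ] [0.567 0.3   0.199]
   -1 [ 0.539 -0.142  0.1  ] [ 0.593 -0.078  0.196]
top deck 6007 [0.5462 0.0506 0.0066] [ 6.5e+02 -1.0e-01] [599.5 499.8] 90.0
top house 586 [0.6096 0.0852 0.0735] [592.8  82.2] [141.9 443.3] 4.5
side green 275 [0.5085 0.1745 0.0072] [508.2 176.5] [67.6 66.7] 2.6
side red 245 [0.5104 0.0055 0.0078] [517.6   7.1] [63.6 65.3] 2.4
side blue 107 [0.6287 0.0801 0.1162] [632.4  84.6] [37.4 35. ] 90.0
side yel 69 [0.5616 0.0819 0.0636] [563.   82.5] [39.3 32.2] 45.6
side bot 1154 [ 0.5505 -0.1082  0.1304] [552.1  75.4] [ 62.1 450.2] 4.4
   1 [0.506 0.246 0.1  ] [0.568 0.299 0.193]
   -1 [ 0.537 -0.149  0.1  ] [ 0.599 -0.092  0.193]
side deck 3312 [0.5246 0.0487 0.0073] [6.505e+02 1.000e-01] [496.4 596.8] 0.4
side house 636 [0.5989 0.075  0.0728] [593.7  76.1] [147.5 444.5] 4.2
```

Request:
step_arm --pt "0 0 0 -4 0" --pt "0 0 0 -7 0" --pt "0 -3 -2 -7 -2" --pt "0 -59.2 -43.2 -7 -17" --pt "0 -59.2 -43.2 -7 -17" --pt "0 -59.2 -43.2 -7 -17" --pt "0 -59.2 -43.2 -7 -17" --pt "0 -59.2 -43.2 -7 -17" --pt "0 -59.2 -43.2 -7 -17" --pt "0 -59.2 -43.2 -7 -17" --pt "0 -59.2 -43.2 -7 -17" --pt "0 -59.2 -43.2 -7 -17" --pt "0 -59.2 -43.2 -7 -17" --pt "0 -59.2 -43.2 -7 -17" --pt "0 -59.2 -43.2 -7 -17" --pt "0 -59.2 -43.2 -7 -17" --pt "0 -59.2 -43.2 -7 -17" --pt "0 -59.2 -43.2 -7 -17" --pt "0 -59.2 -43.2 -7 -17" --pt "0 -59.2 -43.2 -7 -17"

```text
time: 2.1
tool_pos: [0.6331, 0.0886, 0.3008]
tcp_rot: [0.071, -3.139, -0.001]
wrist_force: [-1.0, 0.6, -0.3]
width: -0.001
grip_force: 0.0
```

Request:
step_arm --pt "0 0 -0.2 4 0" --pt "0 0 -0.2 8 0" --pt "0 0 -0.2 12 0" --pt "0 0 -0.2 15 0" --pt "0 0 -0.2 17 0" --pt "0 0 -0.2 17.5 0" --pt "0 0 -0.2 18 0"

```text
time: 2.8
tool_pos: [0.6335, 0.0872, 0.1215]
tcp_rot: [-0.073, 3.141, 0.0]
wrist_force: [-0.3, -0.3, 1.0]
width: -0.004
grip_force: 0.0
```

Request:
step_arm --pt "0 0 0 0.3 0" --pt "0 0 0 0.5 0" --pt "0 0 0 0.7 0" --pt "0 0 0 0.9 0" --pt "0 0 0 1.1 0" --pt "0 0 0 1.3 0" --pt "0 0 0 1.5 0" --pt "0 0 0 1.7 0" --pt "0 0 0 1.9 0" --pt "0 0 0 2.1 0" --pt "0 0 0 2.3 0" --pt "0 0 0 2.5 0" --pt "0 0 0 2.6 0" --pt "0 0 0 2.7 0"

```text
time: 4.2
tool_pos: [0.6349, 0.0863, 0.0957]
tcp_rot: [-0.07, 3.139, 0.001]
wrist_force: [-1.9, 2.6, 6.9]
width: -0.002
grip_force: 3.6
```

Request:
step_arm --pt "0 0 0 0.1 0" --pt "0 0 0 0.2 0" --pt "0 0 0 0.3 0" --pt "0 0 0 0.3 0"

```text
time: 4.6
tool_pos: [0.635, 0.0863, 0.094]
tcp_rot: [-0.07, 3.138, 0.001]
wrist_force: [-4.0, 1.4, 13.9]
width: 0.002
grip_force: 6.4
```

Request:
step_arm --pt "0 0 0 0.2 0" --pt "0 0 0 0.2 0"

```text
time: 4.8
tool_pos: [0.6351, 0.0863, 0.0939]
tcp_rot: [-0.07, 3.138, 0.001]
wrist_force: [-8.6, 0.1, 22.2]
width: -0.005
grip_force: 10.8
```

Request:
step_arm --pt "0 0 0 -0.5 0" --pt "0 0 0 -1.0 0" --pt "0 0 0 -1.5 0" --pt "0 0 0 -2 0" --pt "0 0 0 -2.5 0" --pt "0 0 0 -3 0" --pt "0 0 0 -4 0" --pt "0 0 0 -7 0" --pt "0 0 0 -11 0"

```text
time: 5.7
tool_pos: [0.6311, 0.0851, 0.1966]
tcp_rot: [0.07, -3.133, 0.002]
wrist_force: [0.7, -0.3, -0.3]
width: -0.002
grip_force: 0.0
```

```bash
cat >> h.py <<'E'
def capfind(n,zlo,zhi):
    p,d,c=cam(n); w=world(d,c); q=p.astype(int)
    m=(q[...,0]>110)&(q[...,1]>90)&(q[...,2]<90)&(w[...,2]>zlo)&(w[...,2]<zhi)&(w[...,0]>.4)&(w[...,0]<.7)&(abs(w[...,1]-.1)<.15)
    return p,w,w[m]
E
python3 - <<'E'
from h import *
for n in("top","side"):
    p,w,a=capfind(n,.017,.03); print(n,len(a)); 
    if len(a): print(np.median(a,0).round(4),cv2.minEnclosingCircle((a[:,:2]*1000).astype(np.float32)))
    b={"top":p[150:300,200:400],"side":p[170:290,250:410]}[n]
    save(n+"1",cv2.resize(b,None,fx=4,fy=4))
E
```

```text
top 0
side 75
[0.5119 0.0801 0.0214] ((511.4308776855469, 79.20468139648438), 18.02692413330078)
```

View pics/side1.png

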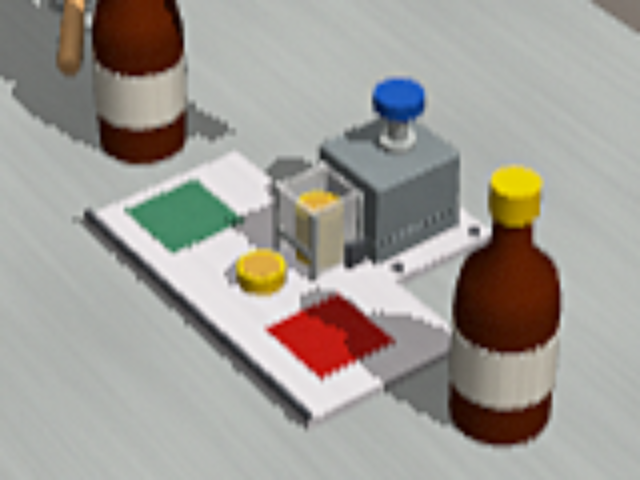

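The side crop shows the plunger back up. One cap lies flat at the outlet, at crop (261,271), and the green pad is at (183,215). Next I move beside the cap on the red side.

Request:
step_arm --pt "0 3 -1.3 0 0" --pt "0 7 -3 0 0" --pt "0 10 -4.5 0 0" --pt "0 12 -5.2 0 0" --pt "0 12 -5.2 3 0" --pt "0 12 -5.2 7 0" --pt "0 12 -5.2 11 0" --pt "0 12 -5.2 14 0" --pt "0 12 -5.2 16 0" --pt "0 12 -5.2 17 0" --pt "0 12 -5.2 17 0" --pt "0 12 -5.2 17 0"

```text
time: 7.0
tool_pos: [0.5169, 0.0284, 0.0299]
tcp_rot: [-0.07, 3.14, -0.0]
wrist_force: [-0.2, -1.0, 0.2]
width: 0.001
grip_force: 0.0
```

```bash
python3 - <<'E'
from h import *
print(bot.read_state()["tool_pos"])
p,w,a=capfind("side",.017,.03); print(len(a),cv2.minEnclosingCircle((a[:,:2]*1000).astype(np.float32)))
save("side2",cv2.resize(p[170:290,250:410],None,fx=4,fy=4))
E
```

```text
[0.51691677 0.02838803 0.02988797]
77 ((511.6671447753906, 80.5481948852539), 18.690872192382812)
```

View pics/side2.png

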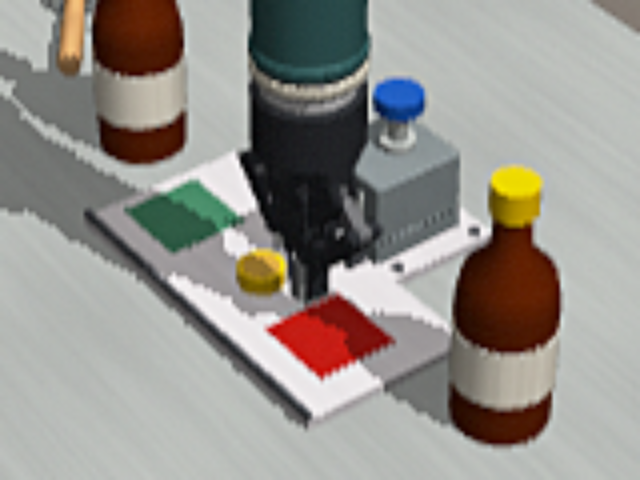

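The fingertips at crop (315,297) are clear of the cap at (261,271) and in line to push it.

Request:
step_arm --pt "0 0.3 0 0.8 0" --pt "0 0.3 0 1.4 0" --pt "0 0.3 0 1.7 0" --pt "0 0.3 0.4 1.7 0" --pt "0 0.3 0.8 1.7 0" --pt "0 0.3 1.1 1.7 0" --pt "0 0.3 1.4 1.7 0" --pt "0 0.3 1.7 1.7 0" --pt "0 0.3 2.0 1.7 0" --pt "0 0.3 2.3 1.7 0" --pt "0 0.3 2.6 1.7 0" --pt "0 0.3 2.9 1.7 0" --pt "0 0.3 3.2 1.7 0" --pt "0 0.3 3.5 1.7 0" --pt "0 0.3 3.8 1.7 0" --pt "0 0.3 4.1 1.7 0" --pt "0 0.3 4.4 1.7 0" --pt "0 0.3 4.7 1.7 0" --pt "0 0.3 4.9 1.7 0" --pt "0 0.3 5.0 1.7 0"

```text
time: 9.05
tool_pos: [0.5112, 0.0786, 0.0123]
tcp_rot: [-0.071, 3.141, 0.0]
wrist_force: [-0.6, -0.9, 1.0]
width: -0.001
grip_force: 0.1
```

```bash
python3 - <<'E'
from h import *
print(bot.read_state()["tool_pos"])
p,w,a=capfind("side",.017,.03); print(len(a),cv2.minEnclosingCircle((a[:,:2]*1000).astype(np.float32)))
save("side3",cv2.resize(p[170:290,250:410],None,fx=4,fy=4))
E
```

```text
[0.5111929  0.07855512 0.0122907 ]
34 ((510.54266357421875, 109.22676086425781), 14.917861938476562)
```

View pics/side3.png

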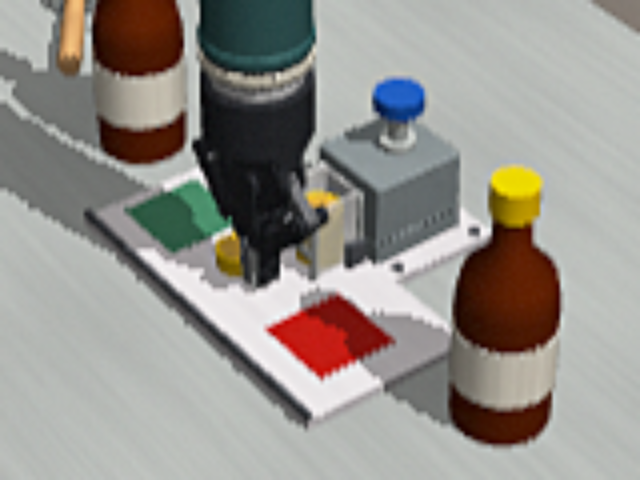

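The cap has moved flat to about crop (232,255), ahead of the fingers, on course. I keep pushing.

Request:
step_arm --pt "0 0 0.3 0 0" --pt "0 0 0.7 0 0" --pt "0 0 1.1 0 0" --pt "0 0 1.5 0 0" --pt "0 0 1.9 0 0" --pt "0 0 2.3 0 0" --pt "0 0 2.7 0 0" --pt "0 0 3.1 0 0" --pt "0 0 3.5 0 0" --pt "0 0 3.9 0 0" --pt "0 0 4.3 0 0" --pt "0 0 4.7 0 0" --pt "0 0 5.1 0 0" --pt "0 0 5.4 0 0" --pt "0 0 5.7 0 0" --pt "0 0 6.0 0 0" --pt "0 0 6.2 0 0" --pt "0 0 6.4 0 0" --pt "0 0 6.5 0 0" --pt "0 0 6.5 0 0"

```text
time: 11.1
tool_pos: [0.5083, 0.1434, 0.0123]
tcp_rot: [0.071, -3.141, 0.0]
wrist_force: [0.5, 0.3, -0.1]
width: 0.0
grip_force: 0.0
```

Request:
step_arm --pt "0 0 -0.5 0 0" --pt "0 0 -1.5 0 0" --pt "0 0 -3 0 0" --pt "0 0 -3 -3 0" --pt "0 0 -3 -7 0" --pt "0 0 -3 -11 0" --pt "0 0 -3 -15 0" --pt "0 0 -3 -19 0" --pt "0 4 -4 -22 0" --pt "0 8 -6 -22 0" --pt "0 10 -8 -22 0" --pt "0 10 -8 -22 0"

```text
time: 12.3
tool_pos: [0.4096, 0.0563, 0.2323]
tcp_rot: [-0.067, 3.141, -0.002]
wrist_force: [0.1, 0.7, 0.1]
width: 0.003
grip_force: 0.0
```

```bash
python3 - <<'E'
from h import *
print(bot.read_state()["tool_pos"])
for n in("top","side"):
    p,w,a=capfind(n,.015,.03); print(len(a),a[:,2].std() if len(a) else 0,cv2.minEnclosingCircle((a[:,:2]*1000).astype(np.float32)) if len(a) else "")
    save(n+"4",cv2.resize({"top":p[150:300,200:400],"side":p[170:290,250:410]}[n],None,fx=4,fy=4))
E
```

```text
[0.40955607 0.0563126  0.23227612]
32 0.0029664309697859928 ((509.2944641113281, 179.69020080566406), 14.475264549255371)
80 0.0025493867182622117 ((509.2032470703125, 169.482666015625), 20.671220779418945)
```

View pics/side4.png

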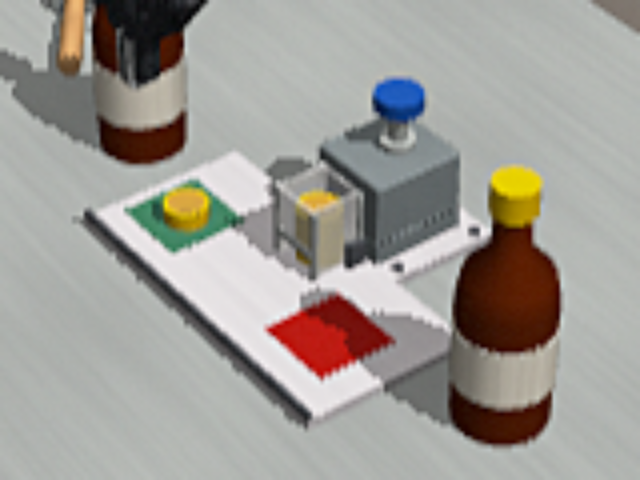

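View pics/top4.png

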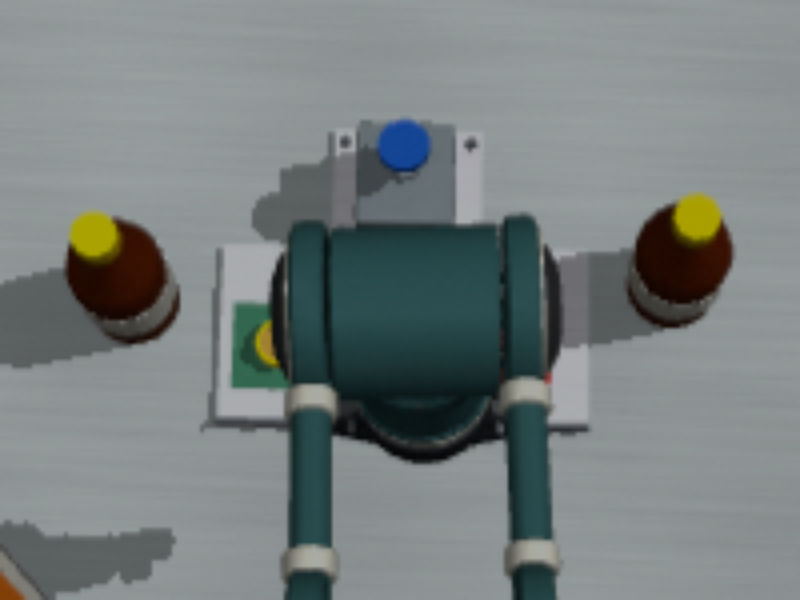

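The side crop shows the cap flat at (186,210), with green on all sides. The top crop shows its left edge at x=254 against the pad edge at 232, a margin of about 17 mm, so it is centred. The arm is clear and the plunger is up.

```bash
python3 -c "
from workcell import bot
print(bot.finish_job())"
```

```text
the job is handed in; nothing more can be done
None
```

I pressed the plunger fully once and it came back up; the one ejected cap now lies flat and wholly on the green pad, the bottles look untouched in the last pictures, and the job was handed in at about 12 s of the 48 s allowed.

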